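# Turn the jaw plates round to find the one with the pocketed back

## Task

Three look-alike aluminium jaw plates stand in the slots of a wooden rack with their screw sides to the front, and one of them has a rectangular pocket milled into its hidden back. Lift out each plate, turn it round and put it back fully down in the rack, until all three show their backs to the front; then take out the one with the pocket, stand it upright in the grey tray and let go of it, leaving the two plain ones reversed in the rack. Do not disturb the tape roll, the spring clamp, the pliers or the glue tube lying about.

Things in the scene. Friction and masses are not known exactly. Their poses are not given: they have to be found in the camera images.
- jaw_a_centre (a point): centre (half-way up) of one of three look-alike brushed aluminium jaw plates, 20 mm thick (own x), 60 wide (own y), 90 tall (own z, up), 0.2 to 0.38 kg. Own -x is its front, with two screw heads one above the other, +x its back. It starts on its foot in a slot of the rack, centred to 1 mm, front to the rack's front, top 100 mm above the bench. Which plate is in which slot varies
- jaw_b_centre (a point): centre (half-way up) of one of three look-alike brushed aluminium jaw plates, 20 mm thick (own x), 60 wide (own y), 90 tall (own z, up), 0.2 to 0.38 kg. Own -x is its front, with two screw heads one above the other, +x its back. It starts on its foot in a slot of the rack, centred to 1 mm, front to the rack's front, top 100 mm above the bench. Which plate is in which slot varies
- jaw_c_centre (a point): centre (half-way up) of one of three look-alike brushed aluminium jaw plates, 20 mm thick (own x), 60 wide (own y), 90 tall (own z, up), 0.2 to 0.38 kg. Own -x is its front, with two screw heads one above the other, +x its back. It starts on its foot in a slot of the rack, centred to 1 mm, front to the rack's front, top 100 mm above the bench. Which plate is in which slot varies
- jaw_a_front (a point): middle of the front (screw) face of jaw_a, 10 mm from its centre along its own -x; tells which way round the plate stands
- jaw_b_front (a point): middle of the front (screw) face of jaw_b, 10 mm from its centre along its own -x; tells which way round the plate stands
- jaw_c_front (a point): middle of the front (screw) face of jaw_c, 10 mm from its centre along its own -x; tells which way round the plate stands
- jaw_a: the jaw plate of jaw_a_centre; origin at the centre of its foot, same axes
- jaw_b: the jaw plate of jaw_b_centre; origin at the centre of its foot, same axes
- jaw_c: the jaw plate of jaw_c_centre; origin at the centre of its foot, same axes
- pocket (a point): middle of the mouth of the pocket in the back of the one marked plate (10 mm from that plate's centre along its own +x, 40 mm above its foot). The pocket is a blind recess with a dark floor, 36 mm wide, 40 tall, 7 deep, ending 30 mm below the plate's top; hidden until the plate is turned round. The other two backs are plain
- rack_mid (a point): middle of the floor of the middle slot of the fixed wooden rack (a bar 70 x 264 mm, 30 high), 10 mm above the bench. Own -x is the rack's front, own y runs along the bar, own z up. The three slots are centred here and 84 mm either way along own y; each is 31 mm along x and 71 mm along y with a 3 mm lead-in, open at the top, 20 mm deep
- tray_floor (a point): middle of the inner floor of the fixed shallow grey plastic tray, 2 mm above the bench. Inside 116 mm along own x by 66 mm along own y; walls 2 mm thick, rim 30 mm above the bench; own z up
- tape_roll: bystander lying on the bench, not to be moved: roll of masking tape, 86 mm across, 22 mm high, origin at the centre of its underside
- spring_clamp: bystander lying on the bench, not to be moved: orange spring clamp, 50 x 97 x 17 mm, origin at the centre of its underside
- pliers: bystander lying on the bench, not to be moved: red-handled pliers, 156 x 54 x 13 mm, origin at the centre of their underside
- glue_tube: bystander lying on the bench, not to be moved: white glue tube, 33 x 106 x 26 mm, origin at the centre of its underside. (Also keep clear of the office chair left of the bench: the top of its back stands 0.35 m above the bench top, between 0.2 and 0.4 m ahead of the robot and 0.1 to 0.5 m to its left)
Not all that is in view belongs to the job. Leave any blue look-alike of the jaw_b alone.

How it is judged:
By the outcome, as a careful person would: the job done as asked, in the order asked, and still so for the second after the job is handed in, with the robot touching nothing.
It also fails if it takes over 69 s, if anything falls off the work surface, if the arm or the gripper's body presses on something with over 40 N, if the wrist force passes 120 N, or if a joint passes its speed limit or range.

## Robot

A 6-joint arm with a two-finger parallel gripper is mounted at the origin on a cart in front of the work surface, level with it; the furniture and walls round the work are solid. World frame = base frame: x ahead of the robot, y to its left, z up, the work surface at z = 0. Lengths are in mm, angles in degrees, forces in N, time in s.
With the tool pointing down it reaches from about 300 to 850 mm from the base axis. Payload 4.2 kg.
Tool frame: the origin (TCP) lies midway between the tips of the shut fingers; the grasp point (between the pads) lies 19 mm behind it; z points along the fingers, x is the direction in which the jaws open and shut, and the axes are right-handed (so a half turn about z gives the same grasp; the last joint's range is limited). The gripper opens to 91 mm and grips with 3 to 60 N. Pads are 32 mm wide; open, the fingers measure 118 mm over their backs; the gripper's body (76 mm by 178 mm) begins 60 mm behind the grasp point.
Start: joints at [-68.698, 18.312, 89.639, -0, 72.044, -1.146], TCP at [219.57, -531.444, 213.976] pointing down, gripper open.
Joint ranges: [-177.97, 177.97], [-48.28, 115.42], [12.27, 149.76], [-77.06, 257.06], [2.81, 150.46], [-146.56, 146.56]. Speed limits (degrees/s): [147.25, 147.25, 180, 180, 180, 180].

## Interface

Orientations are given as [roll, pitch, yaw] about the fixed x, y, z axes, in that order (R = Rz(yaw) Ry(pitch) Rx(roll)).
In Python, from workcell import env gives the robot as it stands. The module is installed in compiled form; this text tells all that it offers.
- The arm moves only by the tool drive_tool, never from a script. Its argument "series" is a list of rows, each a list of 3 entries, a list of its own where there are three numbers: the closure, from 0 (fully open) to 1 (shut), then the shift along the tool's x, y, z in mm, then the turn, a rotation vector about the tool's x, y, z in rad. In form: [[gripper, [dx, dy, dz], [rx, ry, rz]], ...]. A call has exactly 5 rows; each row is the pose to reach, as a shift and turn from the pose commanded when the call began, along the tool's axes at that moment; what a row does not reach only later rows make up. A row lasts 1/10 s, in which the tool goes at most 50 mm and 8.59 degrees, less where a joint would pass 70% of its speed; a pose out of reach is approached as far as the arm can. A call with a gripper value outside its range is refused whole. The fingers move at their own pace and stop on an object; "squeeze" is the grip in N (left out, the last holds). Time passes only in rows, so rows that repeat a pose let the fingers close, or fill a call up. It gives the time, the measured TCP pose, the force and the opening at its end, in the units of the state.
- env.state(): the state, without advancing time (a new reading comes with each control period).
- env.grab_frame(name): name is "side" or "top"; returns a dict with "image" (480x640x3 uint8, red, green, blue), "K" (3x3 intrinsics, pixels), "origin" and "orientation" of the camera in the world. Camera axes: x right, y down, z forward; pixel columns grow to the right and rows downward; lengths in mm; the calibration is good to about 2 mm. A picture is of the moment at which its call begins. There is no depth.
- env.job_done(): hands the job in, once; it reports no verdict.
The state is a dict: "time_s": time; "qpos": joint angles; "qvel": joint speeds; "effort": joint torques, N m; "ee_pos": TCP position; "ee_rot": TCP orientation; "force": force on the tool from outside, world axes, zero at the start; "torque": the same for the moment, N m; "gripper_width": finger opening in mm.
Only numpy, scipy, OpenCV 4.12 (cv2) and the standard library are available. Lean on these libraries where they do the work, as an engineer would, in place of code of your own. Each camera call takes 0.05 s, during which the arm holds its last target.

## Working session

There is one attempt and no reset: what is moved stays moved. The work goes in short steps, Python scripts to look and compute and a tool call to move; the robot and the scene stay as the last step left them, time stands still between calls to the robot, and variables do not carry over. Pictures are saved under pics/ and viewed, and the job is handed in when it is done.

Besides the shell and the picture viewer there is one more tool, called as name(argument=value, ...) on one line, values as JSON. drive_tool: Moves the arm, as the interface text tells. Its arguments: {"type":"object","properties":{"series":{"type":"array","items":{"type":"array"}},"squeeze":{"type":"number"}},"required":["series"]}

```bash
mkdir -p pics; python3 - <<'E'
from workcell import env
import cv2,numpy as np
print(env.state())
for n in("side","top"):
    f=env.grab_frame(n); cv2.imwrite(f"pics/{n}0.png",f["image"][:,:,::-1]); print(n,f["K"],f["origin"],f["orientation"])
    np.savez(f"pics/{n}0.npz",**{k:np.array(v) for k,v in f.items()})
E
```

```text
{'time_s': 0.0, 'qpos': array([-6.86967692e+01,  1.83514020e+01,  8.97074578e+01, -1.04788149e-03,
        7.20446478e+01, -1.14479708e+00]), 'qvel': array([-0.05028419, -0.03091771,  0.04435621, -0.07734132,  0.21885215,
        0.03446119]), 'effort': array([ 8.92149146e-04, -4.12455654e+01, -2.31969452e+01,  7.25299213e-02,
        4.55789943e-02, -1.59571737e-04]), 'ee_pos': array([ 219.3775515 , -530.94270952,  213.11556623]), 'ee_rot': array([-1.79998928e+02,  1.03506876e-01, -6.75516472e+01]), 'force': array([0.63586196, 0.5846566 , 0.9009088 ]), 'torque': array([ 0.00148012, -0.03396932,  0.01724252]), 'gripper_width': 91.04701433600479}
side [[543.70313495   0.         328.40486673]
 [  0.         543.70313495 250.77435056]
 [  0.           0.           1.        ]] [-45.70680749 905.62929658 727.43647183] [-120.84442157   -1.49001796 -150.67169505]
top [[597.85694573   0.         318.8973966 ]
 [  0.         597.85694573 242.50519378]
 [  0.           0.           1.        ]] [ 325.17445959  -49.9603493  1518.03735735] [-173.63252034   -0.72902394  -91.27125446]
```

View pics/side0.png

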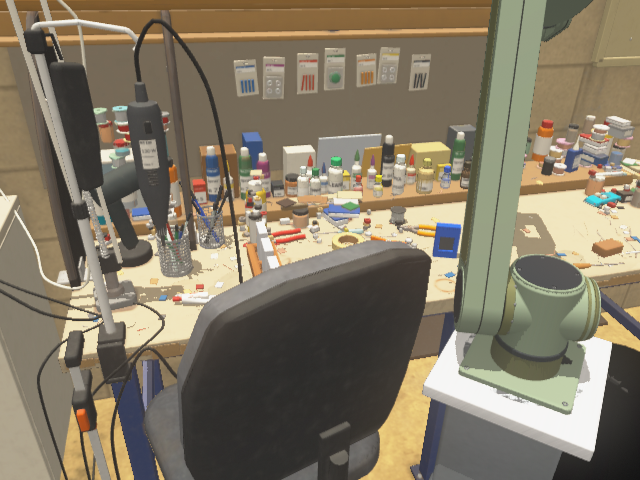

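View pics/top0.png

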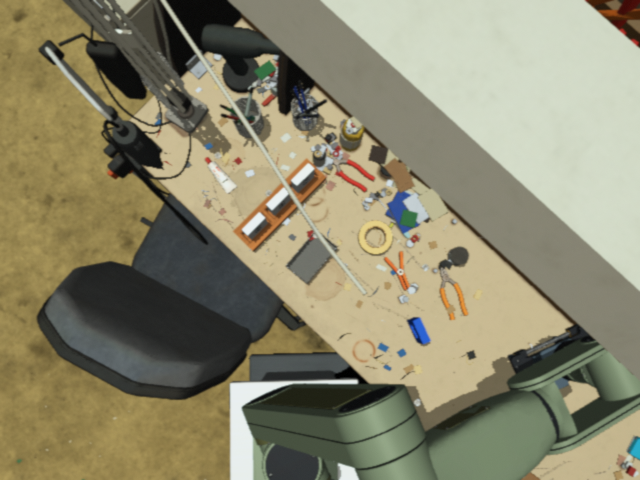

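```bash
python3 - <<'E'
import cv2
a=cv2.imread("pics/top0.png"); cv2.imwrite("pics/topz.png",cv2.resize(a[130:330,190:450],None,fx=3,fy=3,interpolation=cv2.INTER_CUBIC))
a=cv2.imread("pics/side0.png"); cv2.imwrite("pics/sidez.png",cv2.resize(a[180:330,150:460],None,fx=2.5,fy=2.5,interpolation=cv2.INTER_CUBIC))
E
```

```text
(no output)
```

View pics/topz.png

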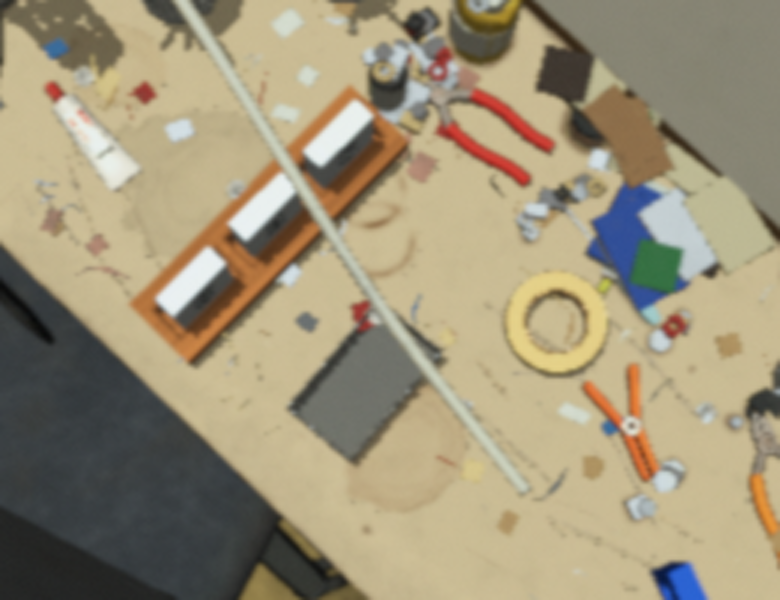

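View pics/sidez.png

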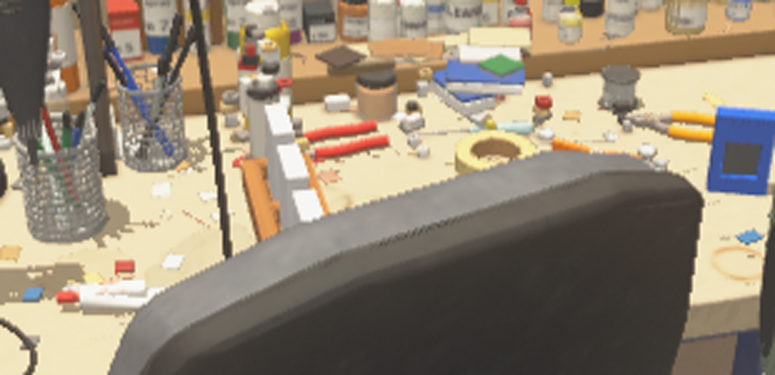

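```bash
cat > h.py <<'E'
import numpy as np,cv2
from scipy.spatial.transform import Rotation as R
def load(n): 
    d=np.load(f"pics/{n}.npz"); return d
def cam(d): return d["K"],d["origin"],R.from_euler('xyz',d["orientation"],degrees=True).as_matrix()
def proj(d,P):
    K,o,M=cam(d); c=(np.atleast_2d(P)-o)@M; p=c@K.T; return p[:,:2]/p[:,2:]
def back(d,uv,z):
    K,o,M=cam(d); uv=np.atleast_2d(uv); r=np.c_[uv,np.ones(len(uv))]@np.linalg.inv(K).T@M.T
    return o+r*((z-o[2])/r[:,2])[:,None]
def zoom(img,x0,x1,y0,y1,f,name):
    z=cv2.resize(img[y0:y1,x0:x1],None,fx=f,fy=f,interpolation=cv2.INTER_CUBIC)
    for u in range((x0//10+1)*10,x1,10):
        cv2.line(z,(int((u-x0+.5)*f),0),(int((u-x0+.5)*f),6),(0,0,255),1); cv2.putText(z,str(u),(int((u-x0)*f)-10,18),0,.35,(0,0,255),1)
    for v in range((y0//10+1)*10,y1,10):
        cv2.line(z,(0,int((v-y0+.5)*f)),(6,int((v-y0+.5)*f)),(0,0,255),1); cv2.putText(z,str(v),(8,int((v-y0)*f)+5),0,.35,(0,0,255),1)
    cv2.imwrite(f"pics/{name}.png",z)
E
python3 - <<'E'
from h import *
d=load("top0"); s=load("side0")
K,o,M=cam(d); print("nadir",proj(d,[o[0],o[1],0]))
print(back(d,[[235,231],[254,250],[307,158],[326,178]],30).round(1))
print(back(d,[[287,266],[309,283],[337,249]],30).round(1))
print("chair?",proj(d,[[200,100,350],[400,100,350],[400,500,350],[200,500,350]]))
I=d["image"][:,:,::-1].copy()
zoom(I,228,332,150,258,7,"z1"); zoom(I,280,345,230,290,9,"z2")
J=s["image"][:,:,::-1].copy(); zoom(J,230,300,200,280,8,"z3")
E
```

```text
nadir [[311.24271156 309.22201152]]
[[524.1 137.   30. ]
 [475.3  89.9  30. ]
 [707.7 -47.1  30. ]
 [654.9 -94.2  30. ]]
[[ 433.5    8.2   30. ]
 [ 390.1  -45.7   30. ]
 [ 473.5 -117.5   30. ]]
chair? [[234.28446224 376.74067023]
 [233.61509856 272.36731305]
 [ 27.20672915 276.77484713]
 [ 23.86973913 381.78760018]]
```

View pics/z1.png

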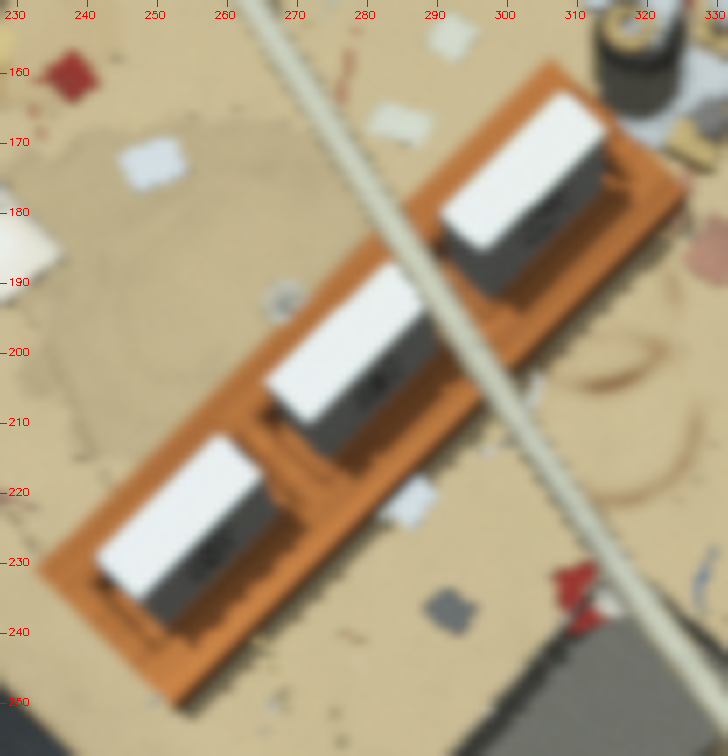

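View pics/z2.png

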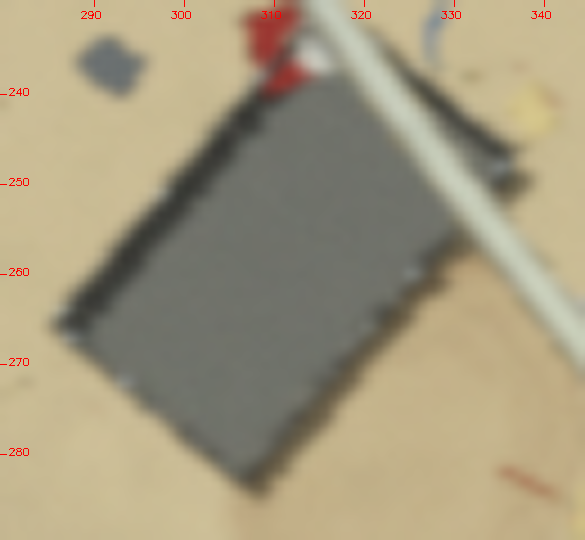

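View pics/z3.png

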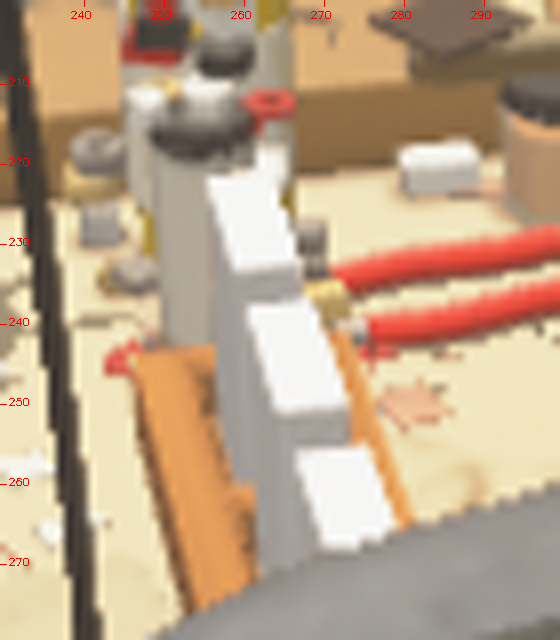

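```bash
python3 - <<'E'
from h import *
d=load("top0"); s=load("side0")
for z in range(100,900,100):
    P=back(d,[[368,292],[300,203],[200,52]],z); print(z,P.round(0).tolist(),proj(s,P).round(0).tolist())
I=d["image"][:,:,::-1].copy()
zoom(I,340,400,260,320,9,"z4"); zoom(I,60,250,0,140,4,"z5")
E
```

```text
100 [[363.0, -185.0, 100.0], [579.0, -28.0, 100.0], [962.0, 211.0, 100.0]] [[395.0, 231.0], [284.0, 235.0], [89.0, 235.0]]
200 [[360.0, -176.0, 200.0], [562.0, -30.0, 200.0], [917.0, 193.0, 200.0]] [[399.0, 195.0], [291.0, 198.0], [100.0, 197.0]]
300 [[357.0, -166.0, 300.0], [544.0, -31.0, 300.0], [872.0, 175.0, 300.0]] [[402.0, 155.0], [298.0, 157.0], [113.0, 156.0]]
400 [[355.0, -157.0, 400.0], [526.0, -33.0, 400.0], [827.0, 156.0, 400.0]] [[406.0, 111.0], [305.0, 112.0], [128.0, 110.0]]
500 [[352.0, -147.0, 500.0], [508.0, -34.0, 500.0], [782.0, 138.0, 500.0]] [[411.0, 63.0], [314.0, 63.0], [144.0, 60.0]]
600 [[349.0, -137.0, 600.0], [490.0, -36.0, 600.0], [738.0, 119.0, 600.0]] [[416.0, 8.0], [323.0, 7.0], [161.0, 3.0]]
700 [[347.0, -128.0, 700.0], [472.0, -37.0, 700.0], [693.0, 101.0, 700.0]] [[421.0, -53.0], [334.0, -55.0], [181.0, -60.0]]
800 [[344.0, -118.0, 800.0], [454.0, -39.0, 800.0], [648.0, 82.0, 800.0]] [[428.0, -122.0], [346.0, -126.0], [204.0, -131.0]]
```

View pics/z4.png

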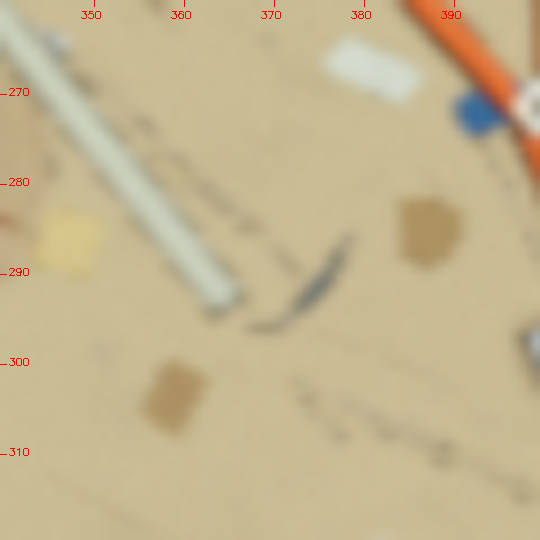

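View pics/z5.png

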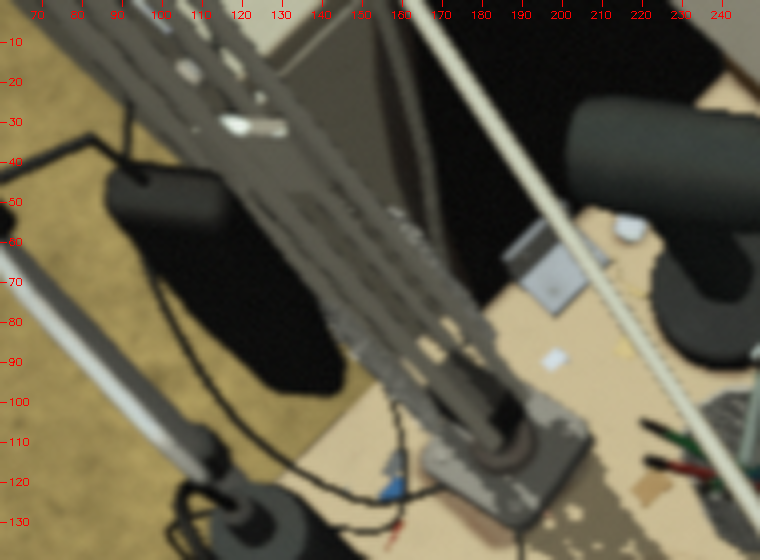

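```bash
cat > fit.py <<'E'
from h import *
from scipy.optimize import least_squares
d=load("top0"); s=load("side0")
def W(p,L):
    x,y,a=p; c,sn=np.cos(a),np.sin(a); L=np.array(L,float)
    return np.c_[x+c*L[:,0]-sn*L[:,1],y+sn*L[:,0]+c*L[:,1],L[:,2]]
# rack local: -x front. image: front = lower right; +y local = left end when looking +x -> lower-left in image
rk=[(35,132,30),(-35,132,30),(35,-132,30),(-35,-132,30)]
rp=[(233.2,231.2),(252.5,250.4),(306.1,158.4),(325.8,176.2)]
def pl(o):return [(10,o+30,100),(-10,o+30,100),(10,o-30,100),(-10,o-30,100)]
L=rk+pl(84)+pl(0)[:2]+pl(-84)
P=rp+[(241.4,229.5),(247.8,235.2),(258.9,211.4),(265.4,217.6),(265.6,203.8),(271.8,210.2),(290.4,179.9),(296.5,185.2),(307.8,162.4),(314.2,168.4)]
f=lambda q:np.array(q)/8-.5+np.array([230,200])
SL=pl(-84)+pl(0)+pl(84)
SP=[f(q) for q in [(235,272),(298,262),(209,180),(265,170),(283,415),(350,405),(247,308),(303,298),(330,548),(397,535),(297,455),(357,445)]]
r=least_squares(lambda p:(proj(d,W(p,L))-P).ravel(),[590,20,-.7]); print(r.x[:2],np.degrees(r.x[2]),r.fun.reshape(-1,2).round(1).tolist())
r2=least_squares(lambda p:(proj(s,W(p,SL))-SP).ravel(),[590,20,-.7]); print(r2.x[:2],np.degrees(r2.x[2]),r2.fun.reshape(-1,2).round(1).tolist())
TL=[(60,35,30),(-60,35,30),(-60,-35,30)]
TP=[(285.3,265.6),(307.8,284.5),(337.8,249.5)]
for TL in ([(-60,35,30),(-60,-35,30),(60,-35,30)],):
    t=least_squares(lambda p:(proj(d,W(p,TL))-TP).ravel(),[450,-50,-.7]); print(t.x[:2],np.degrees(t.x[2]),t.fun.round(1))
for n,p in dict(tape=(375,238),clamp=(399,270),pliers=(355,177),glue=(220,175),pen_can=(250,120),jar=(319,155),jar2=(351,130)).items(): print(n,back(d,p,10)[0].round(0))
E
python3 fit.py
```

```text
[591.42651056  24.62701873] 44.65144935066142 [[-0.7, 0.1], [-0.1, 0.3], [-0.1, -0.9], [0.0, 0.1], [0.1, -0.1], [-0.4, -0.1], [0.2, 0.2], [-0.3, -0.3], [0.6, 0.7], [0.3, 0.0], [0.3, -0.0], [0.1, 0.3], [0.2, 0.0], [-0.3, -0.3]]
[591.95994135  27.24671231] 44.3010906738265 [[-0.4, -0.9], [0.1, -0.5], [-0.8, -0.9], [0.3, -0.5], [-0.7, -1.0], [-0.2, -0.7], [-0.3, -0.5], [1.2, -0.2], [-0.2, 2.3], [0.8, 2.8], [-0.7, -0.6], [0.8, -0.3]]
[453.69096896 -54.93275469] -42.74198278776586 [ 0.4  0.5 -1.1  0.2  0.7 -0.7]
tape [ 502. -216.   10.]
clamp [ 419. -274.   10.]
pliers [ 661. -169.   10.]
glue [672. 177.  10.]
pen_can [816.  99.  10.]
jar [720. -78.  10.]
jar2 [ 785. -163.   10.]
```

```bash
cat > mv.py <<'E'
# rel(cur, tgt): pose=(x,y,z,yaw) tool-down (+ optional tilt); prints tool-axis shift and rz
import sys
from h import *
def RR(yaw,tilt=None):
    M=R.from_euler('xyz',[180,0,yaw],degrees=True)
    if tilt is not None: M=R.from_rotvec(np.radians(tilt))*M   # world rotvec deg
    return M
def rel(c,t):
    A=RR(c[3],c[4] if len(c)>4 else None);B=RR(t[3],t[4] if len(t)>4 else None)
    d=A.inv().apply(np.array(t[:3])-np.array(c[:3])); 
    return d.round(1).tolist(),(A.inv()*B).as_rotvec().round(4).tolist()
E
python3 - <<'E'
from mv import *
s=load("side0")
for z in (40,70,100): print(proj(s,[[720,-78,z]]),proj(s,[[728,-87,z]]))
start=[219.57,-531.444,213.976,-67.55]
print("plan",rel(start,[650.5,-34.3,200,44.6]))
E
```

```text
[[249.79837635 232.97105429]] [[249.37281978 230.76293884]]
[[249.23508663 222.72293897]] [[248.80890781 220.56416193]]
[[248.65922058 212.24601848]] [[248.23249698 210.13933352]]
plan ([-294.9, -588.1, 14.0], [0.0, 0.0, -1.9574])
```

```bash
cat >> mv.py <<'E'
def path(start,tgt,n,N=5):
    """n calls of N rows, straight line with smooth ease"""
    s=np.array(start[:4]);t=np.array(tgt[:4]); tot=n*N
    P=[s+(t-s)*k/tot for k in range(tot+1)]
    for i in range(n):
        print("call",i+1,[list(map(lambda v:[round(x,3) for x in v],rel(P[i*N],P[i*N+j]))) for j in range(1,N+1)])
E
python3 -c "
from mv import *
path([219.57,-531.444,213.976,-67.55],[650.5,-34.3,200,44.6],3)"
```

```text
call 1 [[[-19.7, -39.2, 0.9], [0.0, 0.0, -0.131]], [[-39.3, -78.4, 1.9], [0.0, 0.0, -0.261]], [[-59.0, -117.6, 2.8], [0.0, 0.0, -0.392]], [[-78.6, -156.8, 3.7], [-0.0, 0.0, -0.522]], [[-98.3, -196.0, 4.7], [0.0, 0.0, -0.652]]]
call 2 [[[8.2, -43.1, 0.9], [0.0, 0.0, -0.131]], [[16.4, -86.2, 1.9], [0.0, 0.0, -0.261]], [[24.5, -129.3, 2.8], [-0.0, 0.0, -0.392]], [[32.7, -172.4, 3.7], [-0.0, 0.0, -0.522]], [[40.9, -215.5, 4.7], [0.0, 0.0, -0.652]]]
call 3 [[[32.7, -29.3, 0.9], [0.0, 0.0, -0.131]], [[65.3, -58.5, 1.9], [-0.0, 0.0, -0.261]], [[98.0, -87.8, 2.8], [-0.0, 0.0, -0.392]], [[130.7, -117.1, 3.7], [-0.0, 0.0, -0.522]], [[163.3, -146.4, 4.7], [-0.0, 0.0, -0.652]]]
```

drive_tool(series=[[0,[-15,-30,1],[0,0,-0.1]],[0,[-35,-70,2],[0,0,-0.24]],[0,[-56,-112,3],[0,0,-0.38]],[0,[-77,-154,4],[0,0,-0.52]],[0,[-98,-196,5],[0,0,-0.652]]], squeeze=40)

```text
time_s: 0.6
ee_pos: [364.0, -364.4, 208.6]
ee_rot: [-180.0, 0.0, -29.9]
force: [0.5, -1.0, -0.0]
gripper_width: 91.0
```

drive_tool(series=[[0,[8,-43,1],[0,0,-0.131]],[0,[16,-86,2],[0,0,-0.261]],[0,[25,-129,3],[0,0,-0.392]],[0,[33,-172,4],[0,0,-0.522]],[0,[41,-215,5],[0,0,-0.652]]])

```text
time_s: 1.1
ee_pos: [507.6, -199.2, 203.6]
ee_rot: [-180.0, 0.0, 7.5]
force: [1.1, -0.3, -0.5]
gripper_width: 91.4
```

drive_tool(series=[[0,[33,-29,1],[0,0,-0.131]],[0,[65,-58,2],[0,0,-0.261]],[0,[98,-88,3],[0,0,-0.392]],[0,[130,-117,4],[0,0,-0.522]],[0,[163,-146,5],[0,0,-0.65]]])

```text
time_s: 1.6
ee_pos: [651.0, -34.1, 198.4]
ee_rot: [-180.0, 0.0, 44.7]
force: [-0.1, -0.3, 0.4]
gripper_width: 91.2
```

```bash
cat > snap.py <<'E'
import sys
from workcell import env
from h import *
def snap(cam,name):
    f=env.grab_frame(cam); cv2.imwrite(f"pics/{name}.png",f["image"][:,:,::-1]); np.savez(f"pics/{name}.npz",**{k:np.array(v) for k,v in f.items()})
def st():
    s=env.state(); print({k:(np.round(s[k],2).tolist()) for k in("time_s","qpos","ee_pos","ee_rot","force","gripper_width")})
if __name__=="__main__":
    for a in sys.argv[1:]:
        c,n=a.split(":"); snap(c,n)
    st()
E
python3 snap.py top:top1 side:side1
```

```text
{'time_s': 1.7, 'qpos': [-3.81, 26.02, 79.97, 0.11, 74.01, -48.59], 'ee_pos': [652.94, -31.31, 197.36], 'ee_rot': [-179.93, -0.08, 44.76], 'force': [-1.15, -0.77, -0.94], 'gripper_width': 91.1}
```

View pics/top1.png

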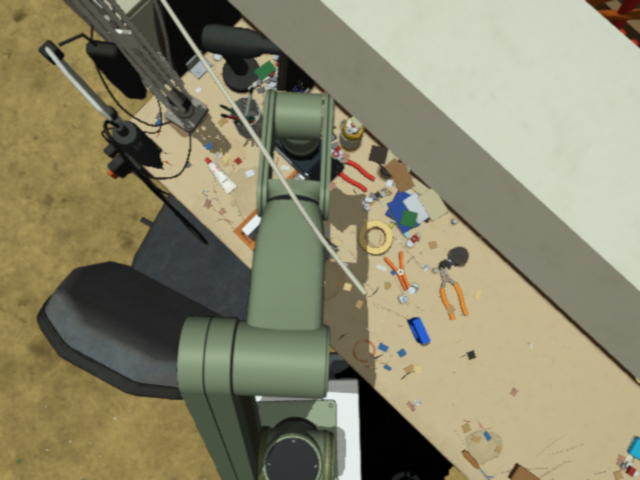

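View pics/side1.png

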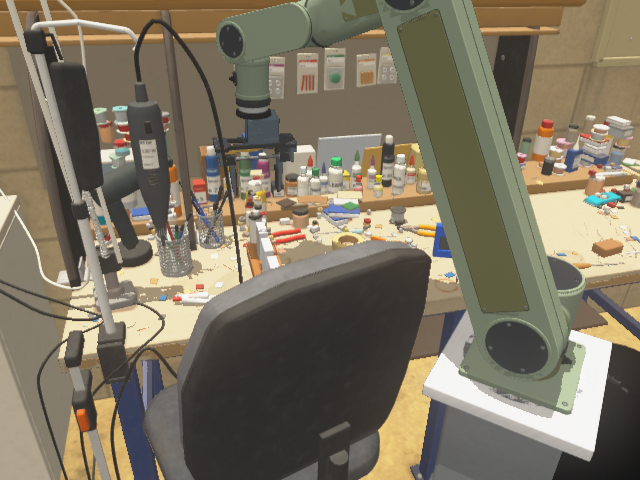

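```bash
python3 - <<'E'
from h import *
t=load("top1");s=load("side1")
zoom(t["image"][:,:,::-1].copy(),90,270,130,270,4,"z6")
S=np.array([(140,50),(150,25),(180,30),(200,70),(210,105),(220,155),(230,215),(240,275)],float)
pts=np.concatenate([S[i]+(S[i+1]-S[i])*np.linspace(0,1,20)[:,None] for i in range(len(S)-1)])
for p in [(120,170),(150,195),(180,218),(195,232),(207,241)]:
    best=min(((np.linalg.norm(proj(s,back(t,p,z))[0]-q),z,tuple(q.round(0))) for z in range(0,900,10) for q in pts))
    print(p,best,back(t,p,best[1]).round(0))
E
```

```text
(120, 170) (np.float64(2.2252591972601383), 560, (np.float64(189.0), np.float64(49.0))) [[557. 257. 560.]]
(150, 195) (np.float64(0.3777272602155775), 450, (np.float64(213.0), np.float64(121.0))) [[537. 237. 450.]]
(180, 218) (np.float64(1.2688561611362223), 250, (np.float64(232.0), np.float64(228.0))) [[525. 226. 250.]]
(195, 232) (np.float64(6.025213890579281), 150, (np.float64(240.0), np.float64(275.0))) [[508. 214. 150.]]
(207, 241) (np.float64(22.15327518119813), 130, (np.float64(240.0), np.float64(275.0))) [[489. 190. 130.]]
```

View pics/z6.png

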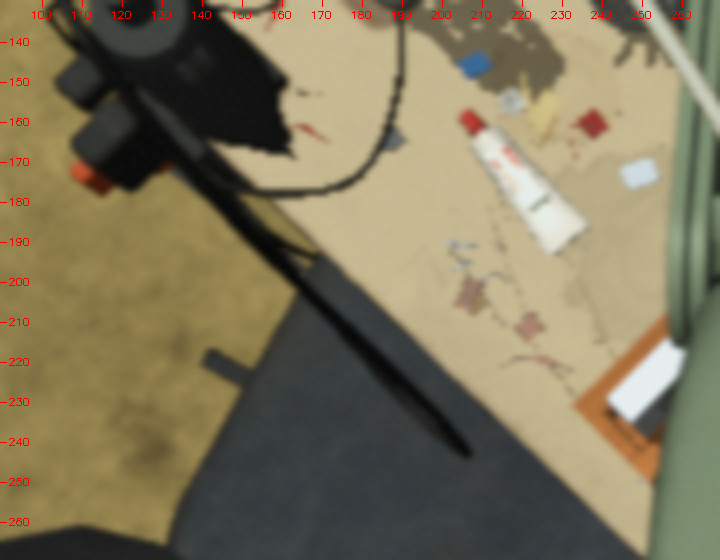

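drive_tool(series=[[0,[0,0,0],[0,0,0]],[0,[0,0,0],[0,0,0]],[0,[0,0,0],[0,0,0]],[0,[0,0,0],[0,0,0]],[0,[0,0,0],[0,0,0]]])

```text
time_s: 2.2
ee_pos: [650.0, -36.4, 199.3]
ee_rot: [180.0, -0.0, 44.3]
force: [0.1, -0.3, 0.9]
gripper_width: 91.1
```

drive_tool(series=[[0,[0.5,-0.5,20],[0,0,-0.002]],[0,[1,-1,50],[0,0,-0.005]],[0,[1.8,-1.2,80],[0,0,-0.005]],[0,[1.8,-1.2,105],[0,0,-0.005]],[0,[1.8,-1.2,122],[0,0,-0.005]]])

```text
time_s: 2.7
ee_pos: [649.7, -33.8, 75.1]
ee_rot: [-179.9, 0.1, 44.7]
force: [-0.4, 0.3, -0.0]
gripper_width: 91.3
```

drive_tool(series=[[0,[0,0,8],[0,0,0]],[0,[0,0,11],[0,0,0]],[0,[0,0,11],[0,0,0]],[0,[0,0,11],[0,0,0]],[0,[0,0,11],[0,0,0]]])

```text
time_s: 3.2
ee_pos: [651.5, -33.6, 67.1]
ee_rot: [179.9, -0.1, 44.7]
force: [-0.6, -0.5, 0.2]
gripper_width: 91.0
```

drive_tool(series=[[1,[0,0,0],[0,0,0]],[1,[0,0,0],[0,0,0]],[1,[0,0,0],[0,0,0]],[1,[0,0,0],[0,0,0]],[1,[0,0,0],[0,0,0]]], squeeze=40)

```text
time_s: 3.7
ee_pos: [650.8, -33.5, 65.9]
ee_rot: [180.0, 0.0, 44.7]
force: [0.3, -0.5, -0.0]
gripper_width: 53.9
```

```bash
python3 snap.py side:side2 && python3 -c "
from h import *
d=load('side2');zoom(d['image'][:,:,::-1].copy(),190,300,130,280,5,'z7')"
```

```text
{'time_s': 3.75, 'qpos': [-3.96, 31.72, 90.24, -0.01, 58.04, -48.65], 'ee_pos': [650.83, -33.53, 65.9], 'ee_rot': [180.0, 0.01, 44.69], 'force': [-0.03, 0.52, 0.43], 'gripper_width': 49.86}
```

View pics/z7.png

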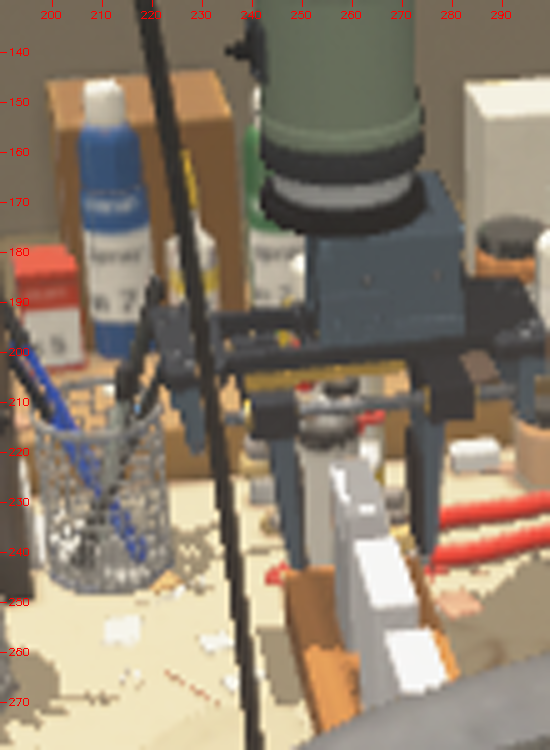

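drive_tool(series=[[1,[0,0,0],[0,0,0]],[1,[0,0,0],[0,0,0]],[1,[0,0,0],[0,0,0]],[1,[0,0,0],[0,0,0]],[1,[0,0,0],[0,0,0]]])

```text
time_s: 4.25
ee_pos: [650.8, -33.5, 65.9]
ee_rot: [180.0, 0.0, 44.7]
force: [-0.5, 0.3, -0.2]
gripper_width: 19.8
```

drive_tool(series=[[1,[0,0,-8],[0,0,0]],[1,[0,0,-22],[0,0,0]],[1,[0,0,-38],[0,0,0]],[1,[0,0,-52],[0,0,0]],[1,[0,0,-60],[0,0,0]]])

```text
time_s: 4.75
ee_pos: [651.7, -33.6, 128.3]
ee_rot: [179.9, -0.1, 44.7]
force: [0.7, -0.2, -2.3]
gripper_width: 19.8
```

drive_tool(series=[[1,[0,0,0],[0,0,0.06]],[1,[0,0,0],[0,0,0.17]],[1,[0,0,0],[0,0,0.3]],[1,[0,0,0],[0,0,0.44]],[1,[0,0,0],[0,0,0.58]]])

```text
time_s: 5.25
ee_pos: [650.7, -33.5, 126.2]
ee_rot: [-180.0, 0.0, 11.1]
force: [0.4, 0.7, -2.8]
gripper_width: 19.8
```

drive_tool(series=[[1,[0,0,0],[0,0,0.14]],[1,[0,0,0],[0,0,0.28]],[1,[0,0,0],[0,0,0.42]],[1,[0,0,0],[0,0,0.56]],[1,[0,0,0],[0,0,0.7]]])

```text
time_s: 5.75
ee_pos: [650.7, -33.5, 126.2]
ee_rot: [180.0, 0.0, -29.0]
force: [-0.5, -0.2, -3.6]
gripper_width: 19.9
```

drive_tool(series=[[1,[0,0,0],[0,0,0.14]],[1,[0,0,0],[0,0,0.28]],[1,[0,0,0],[0,0,0.42]],[1,[0,0,0],[0,0,0.56]],[1,[0,0,0],[0,0,0.7]]])

```text
time_s: 6.25
ee_pos: [650.7, -33.5, 126.2]
ee_rot: [180.0, 0.0, -69.1]
force: [0.3, 0.2, -2.6]
gripper_width: 19.8
```

drive_tool(series=[[1,[0,0,0],[0,0,0.14]],[1,[0,0,0],[0,0,0.28]],[1,[0,0,0],[0,0,0.42]],[1,[0,0,0],[0,0,0.56]],[1,[0,0,0],[0,0,0.7]]])

```text
time_s: 6.75
ee_pos: [650.7, -33.5, 126.2]
ee_rot: [180.0, -0.0, -109.2]
force: [0.7, 0.6, -2.2]
gripper_width: 19.7
```

drive_tool(series=[[1,[0,0,0],[0,0,0.13]],[1,[0,0,0],[0,0,0.25]],[1,[0,0,0],[0,0,0.36]],[1,[0,0,0],[0,0,0.44]],[1,[0,0,0],[0,0,0.46]]])

```text
time_s: 7.25
ee_pos: [650.7, -33.5, 126.1]
ee_rot: [180.0, -0.0, -135.3]
force: [0.0, -0.2, -2.6]
gripper_width: 19.9
```

```bash
python3 snap.py side:side3 && python3 -c "
from h import *
d=load('side3');zoom(d['image'][:,:,::-1].copy(),190,300,130,280,5,'z8')"
```

```text
{'time_s': 7.3, 'qpos': [-3.96, 28.64, 86.18, -0.01, 65.19, 131.28], 'ee_pos': [650.74, -33.54, 126.12], 'ee_rot': [180.0, -0.01, -135.24], 'force': [-1.16, -0.39, -2.99], 'gripper_width': 19.85}
```

View pics/z8.png

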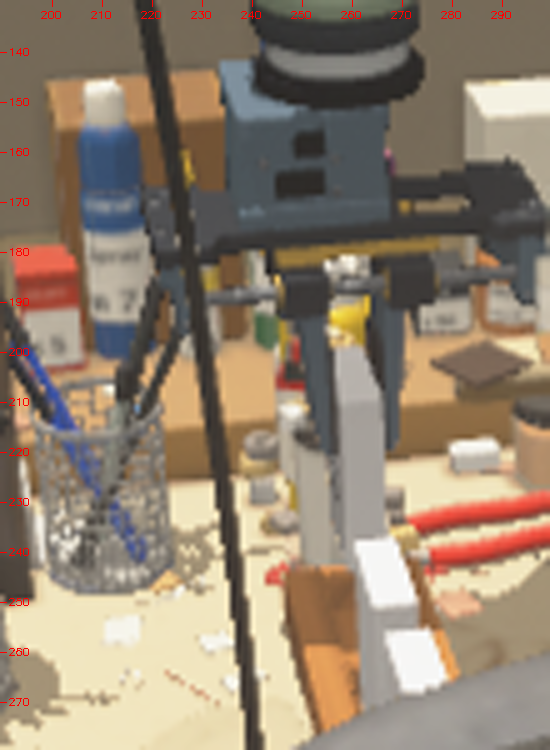

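drive_tool(series=[[1,[0,0,10],[0,0,0]],[1,[0,0,25],[0,0,0]],[1,[0,0,40],[0,0,0]],[1,[0,0,52],[0,0,0]],[1,[0,0,59],[0,0,0]]])

```text
time_s: 7.8
ee_pos: [650.0, -33.4, 65.6]
ee_rot: [179.9, -0.1, -135.2]
force: [-7.6, 1.3, 43.3]
gripper_width: 19.6
```

drive_tool(series=[[1,[0,0,1],[0,0,0]],[1,[0,0,1],[0,0,0]],[0.5,[0,0,1],[0,0,0]],[0.5,[0,0,1],[0,0,0]],[0.5,[0,0,1],[0,0,0]]])

```text
time_s: 8.3
ee_pos: [651.3, -33.6, 66.5]
ee_rot: [-179.9, 0.0, -135.2]
force: [-0.4, 0.5, 1.1]
gripper_width: 40.7
```

drive_tool(series=[[0.5,[0,0,-12],[0,0,0]],[0.5,[0,0,-35],[0,0,0]],[0.5,[0,4,-55],[0,0,0]],[0.5,[0,24,-60],[0,0,0]],[0.5,[0,48,-60],[0,0,0]]])

```text
time_s: 8.8
ee_pos: [618.4, 0.4, 128.5]
ee_rot: [-179.8, 0.2, -135.3]
force: [0.3, -0.1, -0.3]
gripper_width: 45.7
```

drive_tool(series=[[0.5,[0,20,0],[0,0,0]],[0.5,[0,32,0],[0,0,0]],[0.5,[0,36,5],[0,0,0]],[0.5,[0,36,18],[0,0,0]],[0.5,[0,36,36],[0,0,0]]])

```text
time_s: 9.3
ee_pos: [592.9, 25.7, 89.7]
ee_rot: [-179.9, 0.1, -135.2]
force: [0.1, -0.1, 0.2]
gripper_width: 45.4
```

drive_tool(series=[[0.5,[0,0,12],[0,0,0]],[0.5,[0,0,20],[0,0,0]],[0.5,[0,0,24],[0,0,0]],[0.7,[0,0,24],[0,0,0]],[1,[0,0,24],[0,0,0]]])

```text
time_s: 9.8
ee_pos: [592.2, 26.0, 66.3]
ee_rot: [-180.0, 0.0, -135.2]
force: [-0.2, 0.0, -0.0]
gripper_width: 32.4
```

drive_tool(series=[[1,[0,0,0],[0,0,0]],[1,[0,0,0],[0,0,0]],[1,[0,0,0],[0,0,0]],[1,[0,0,0],[0,0,0]],[1,[0,0,0],[0,0,0]]])

```text
time_s: 10.3
ee_pos: [592.1, 26.1, 66.6]
ee_rot: [-179.9, 0.1, -135.2]
force: [-0.8, 0.1, 3.7]
gripper_width: 19.9
```

Gripped; lift and turn back (−π), with a side picture at the halfway point. I lift higher to get over the chair.

drive_tool(series=[[1,[0,0,-8],[0,0,0]],[1,[0,0,-22],[0,0,0]],[1,[0,0,-38],[0,0,0]],[1,[0,0,-52],[0,0,-0.05]],[1,[0,0,-60],[0,0,-0.15]]])

```text
time_s: 10.8
ee_pos: [591.6, 26.1, 126.8]
ee_rot: [-180.0, 0.0, -126.4]
force: [-0.4, 1.2, -2.8]
gripper_width: 19.9
```

drive_tool(series=[[1,[0,0,0],[0,0,-0.14]],[1,[0,0,0],[0,0,-0.28]],[1,[0,0,0],[0,0,-0.42]],[1,[0,0,0],[0,0,-0.56]],[1,[0,0,0],[0,0,-0.7]]])

```text
time_s: 11.3
ee_pos: [590.9, 26.1, 125.4]
ee_rot: [179.9, 0.0, -86.2]
force: [0.5, 0.2, -3.0]
gripper_width: 19.8
```

drive_tool(series=[[1,[0,0,0],[0,0,-0.14]],[1,[0,0,0],[0,0,-0.28]],[1,[0,0,0],[0,0,-0.42]],[1,[0,0,0],[0,0,-0.56]],[1,[0,0,0],[0,0,-0.7]]])

```text
time_s: 11.8
ee_pos: [590.9, 26.1, 125.4]
ee_rot: [179.9, 0.1, -46.1]
force: [-0.3, -0.1, -2.9]
gripper_width: 19.9
```

```bash
python3 snap.py side:side4 && python3 -c "
from h import *
d=load('side4');zoom(d['image'][:,:,::-1].copy(),210,320,150,280,5,'z9')"
```

```text
{'time_s': 11.85, 'qpos': [1.42, 23.68, 94.84, -0.0, 61.6, 47.29], 'ee_pos': [590.88, 26.13, 125.4], 'ee_rot': [179.91, 0.08, -45.87], 'force': [0.86, 0.15, -2.54], 'gripper_width': 19.8}
```

View pics/z9.png

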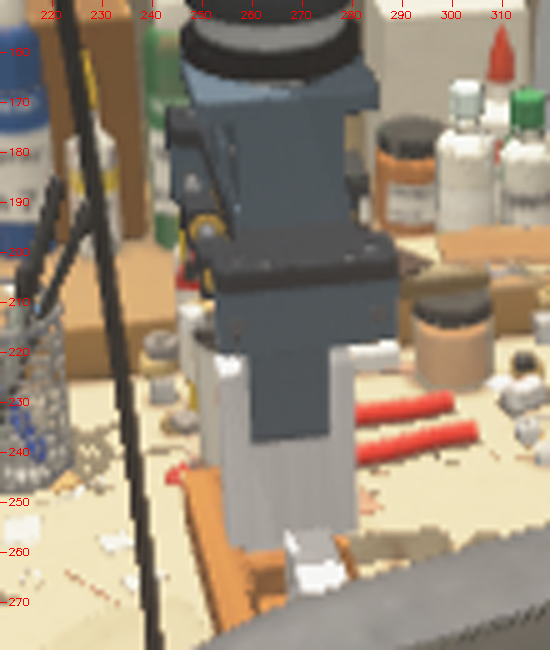

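drive_tool(series=[[1,[0,0,0],[0,0,-0.14]],[1,[0,0,0],[0,0,-0.28]],[1,[0,0,0],[0,0,-0.42]],[1,[0,0,0],[0,0,-0.56]],[1,[0,0,0],[0,0,-0.7]]])

```text
time_s: 12.35
ee_pos: [591.1, 26.1, 125.5]
ee_rot: [180.0, 0.1, -6.1]
force: [-0.1, -0.3, -2.6]
gripper_width: 19.8
```

drive_tool(series=[[1,[0,0,0],[0,0,-0.14]],[1,[0,0,0],[0,0,-0.28]],[1,[0,0,0],[0,0,-0.42]],[1,[0,0,0],[0,0,-0.56]],[1,[0,0,0],[0,0,-0.7]]])

```text
time_s: 12.85
ee_pos: [591.1, 26.1, 125.5]
ee_rot: [-180.0, 0.1, 34.0]
force: [1.1, -0.6, -2.8]
gripper_width: 19.9
```

drive_tool(series=[[1,[0,0,5],[0,0,-0.09]],[1,[0,0,15],[0,0,-0.15]],[1,[0,0,28],[0,0,-0.18]],[1,[0,0,40],[0,0,-0.185]],[1,[0,0,48],[0,0,-0.185]]])

```text
time_s: 13.35
ee_pos: [590.8, 26.1, 76.2]
ee_rot: [-179.9, 0.1, 44.3]
force: [0.2, -0.7, -1.9]
gripper_width: 19.7
```

drive_tool(series=[[1,[0,0,5],[0,0,0]],[1,[0,0,8],[0,0,0]],[1,[0,0,10],[0,0,0]],[1,[0,0,11],[0,0,0]],[1,[0,0,11.5],[0,0,0]]])

```text
time_s: 13.85
ee_pos: [591.9, 26.1, 66.7]
ee_rot: [180.0, -0.0, 44.4]
force: [-0.1, 0.8, -3.6]
gripper_width: 19.8
```

drive_tool(series=[[1,[0,0,1],[0,0,0]],[1,[0,0,1],[0,0,0]],[0.5,[0,0,1],[0,0,0]],[0.5,[0,0,1],[0,0,0]],[0.5,[0,0,1],[0,0,0]]])

```text
time_s: 14.35
ee_pos: [591.9, 26.1, 65.5]
ee_rot: [180.0, -0.0, 44.4]
force: [-0.1, 0.0, -0.5]
gripper_width: 41.2
```

drive_tool(series=[[0.5,[0,0,-12],[0,0,0]],[0.5,[0,0,-35],[0,0,0]],[0.5,[0,-4,-55],[0,0,0]],[0.5,[0,-24,-60],[0,0,0]],[0.5,[0,-48,-60],[0,0,0]]])

```text
time_s: 14.85
ee_pos: [558.0, 61.0, 126.6]
ee_rot: [179.9, -0.1, 44.3]
force: [-0.6, -0.7, -0.5]
gripper_width: 45.6
```

drive_tool(series=[[0.5,[0,-20,0],[0,0,0]],[0.5,[0,-32,0],[0,0,0]],[0.5,[0,-36,5],[0,0,0]],[0.5,[0,-36,18],[0,0,0]],[0.5,[0,-36,36],[0,0,0]]])

```text
time_s: 15.35
ee_pos: [533.7, 86.3, 89.4]
ee_rot: [179.9, -0.1, 44.4]
force: [-0.4, -0.1, -1.1]
gripper_width: 45.5
```

drive_tool(series=[[0.5,[0,0,12],[0,0,0]],[0.5,[0,0,20],[0,0,0]],[0.5,[0,0,23],[0,0,0]],[0.7,[0,0,23],[0,0,0]],[1,[0,0,23],[0,0,0]]])

```text
time_s: 15.85
ee_pos: [533.4, 86.1, 66.9]
ee_rot: [180.0, -0.0, 44.4]
force: [-0.1, -0.1, 0.9]
gripper_width: 32.2
```

drive_tool(series=[[1,[0,0,0],[0,0,0]],[1,[0,0,0],[0,0,0]],[1,[0,0,0],[0,0,0]],[1,[0,0,0],[0,0,0]],[1,[0,0,0],[0,0,0]]])

```text
time_s: 16.35
ee_pos: [533.3, 86.1, 67.0]
ee_rot: [180.0, -0.0, 44.4]
force: [-0.5, -0.3, 4.8]
gripper_width: 19.5
```

drive_tool(series=[[1,[0,0,-8],[0,0,0]],[1,[0,0,-24],[0,0,0]],[1,[0,0,-44],[0,0,-0.04]],[1,[0,0,-64],[0,0,-0.12]],[1,[0,0,-84],[0,0,-0.24]]])

```text
time_s: 16.85
ee_pos: [532.2, 86.1, 150.9]
ee_rot: [-179.9, 0.1, 58.4]
force: [-0.5, -0.0, -2.2]
gripper_width: 20.0
```

drive_tool(series=[[1,[0,0,-16],[0,0,-0.14]],[1,[0,0,-26],[0,0,-0.28]],[1,[0,0,-30],[0,0,-0.42]],[1,[0,0,-30],[0,0,-0.54]],[1,[0,0,-30],[0,0,-0.6]]])

```text
time_s: 17.35
ee_pos: [532.3, 86.1, 180.3]
ee_rot: [-179.9, 0.0, 92.7]
force: [1.0, 0.3, -2.9]
gripper_width: 20.1
```

```bash
python3 snap.py side:side5 && python3 -c "
from h import *
d=load('side5');zoom(d['image'][:,:,::-1].copy(),210,330,150,280,5,'z10')"
```

```text
{'time_s': 17.4, 'qpos': [7.97, 16.53, 97.34, -0.0, 66.21, -84.8], 'ee_pos': [532.29, 86.08, 180.21], 'ee_rot': [-179.93, 0.01, 92.77], 'force': [0.16, 0.82, -2.32], 'gripper_width': 20.16}
```

View pics/z10.png

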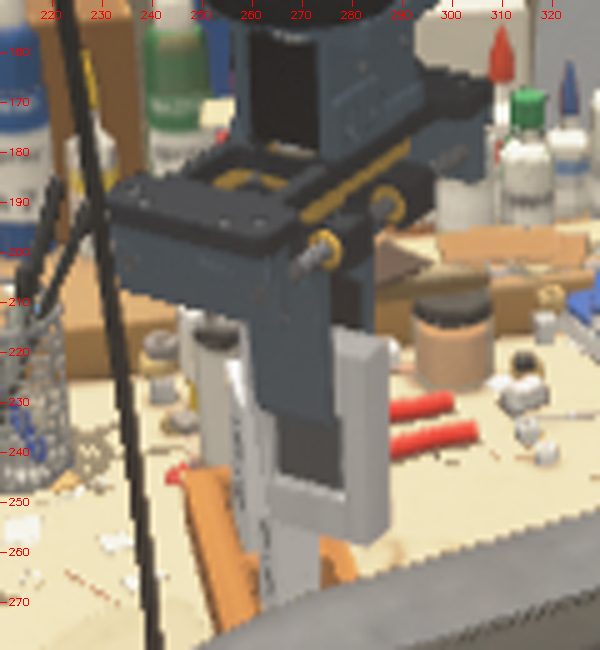

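drive_tool(series=[[1,[0,0,0],[0,0,0.07]],[1,[0,0,0],[0,0,0.2]],[1,[0,0,0],[0,0,0.34]],[1,[0,0,0],[0,0,0.48]],[1,[0,0,0],[0,0,0.62]]])

```text
time_s: 17.9
ee_pos: [532.3, 86.1, 180.1]
ee_rot: [-179.9, 0.1, 56.6]
force: [0.2, -0.0, -3.2]
gripper_width: 19.7
```

drive_tool(series=[[1,[0,0,0],[0,0,0.14]],[1,[0,0,0],[0,0,0.28]],[1,[0,0,0],[0,0,0.42]],[1,[0,0,0],[0,0,0.56]],[1,[0,0,0],[0,0,0.7]]])

```text
time_s: 18.4
ee_pos: [532.3, 86.1, 180.1]
ee_rot: [-180.0, 0.1, 16.5]
force: [-0.6, -0.4, -3.1]
gripper_width: 20.1
```

drive_tool(series=[[1,[0,0,0],[0,0,0.14]],[1,[0,0,0],[0,0,0.28]],[1,[0,0,0],[0,0,0.42]],[1,[0,0,0],[0,0,0.56]],[1,[0,0,0],[0,0,0.7]]])

```text
time_s: 18.9
ee_pos: [532.3, 86.1, 180.0]
ee_rot: [180.0, 0.1, -23.6]
force: [0.0, -0.5, -2.2]
gripper_width: 20.0
```

drive_tool(series=[[1,[0,0,0],[0,0,0.14]],[1,[0,0,0],[0,0,0.28]],[1,[0,0,0],[0,0,0.42]],[1,[0,0,0],[0,0,0.56]],[1,[0,0,0],[0,0,0.7]]])

```text
time_s: 19.4
ee_pos: [532.3, 86.1, 180.1]
ee_rot: [179.9, 0.0, -63.7]
force: [-0.5, -0.0, -2.3]
gripper_width: 19.8
```

drive_tool(series=[[1,[0,0,0],[0,0,0.14]],[1,[0,0,4],[0,0,0.28]],[1,[0,0,12],[0,0,0.42]],[1,[0,0,20],[0,0,0.56]],[1,[0,0,30],[0,0,0.7]]])

```text
time_s: 19.9
ee_pos: [532.6, 86.1, 150.0]
ee_rot: [180.0, -0.0, -103.8]
force: [0.5, 0.1, -2.2]
gripper_width: 20.0
```

drive_tool(series=[[1,[0,0,8],[0,0,0.14]],[1,[0,0,14],[0,0,0.28]],[1,[0,0,18],[0,0,0.42]],[1,[0,0,20],[0,0,0.52]],[1,[0,0,24],[0,0,0.54]]])

```text
time_s: 20.4
ee_pos: [532.6, 86.1, 126.2]
ee_rot: [180.0, -0.0, -134.5]
force: [0.2, 0.6, -2.7]
gripper_width: 19.8
```

drive_tool(series=[[1,[0,0,4],[0,0,0]],[1,[0,0,16],[0,0,0]],[1,[0,0,30],[0,0,0]],[1,[0,0,42],[0,0,0]],[1,[0,0,48],[0,0,0]]])

```text
time_s: 20.9
ee_pos: [531.9, 86.0, 76.7]
ee_rot: [179.9, -0.1, -134.3]
force: [0.0, -0.4, -2.1]
gripper_width: 19.7
```

```bash
python3 snap.py
```

```text
{'time_s': 20.9, 'qpos': [7.96, 22.38, 105.37, -0.0, 52.41, 142.3], 'ee_pos': [531.88, 85.97, 76.69], 'ee_rot': [179.91, -0.13, -134.34], 'force': [0.02, -0.45, -2.12], 'gripper_width': 19.69}
```

drive_tool(series=[[1,[0,0,5],[0,0,0]],[1,[0,0,8],[0,0,0]],[1,[0,0,10],[0,0,0]],[1,[0,0,11],[0,0,0]],[1,[0,0,11],[0,0,0]]])

```text
time_s: 21.4
ee_pos: [533.1, 86.1, 67.6]
ee_rot: [-180.0, 0.0, -134.4]
force: [-0.0, 0.5, -2.3]
gripper_width: 19.9
```

drive_tool(series=[[1,[0,0,1],[0,0,0]],[1,[0,0,1],[0,0,0]],[0.5,[0,0,1],[0,0,0]],[0.5,[0,0,1],[0,0,0]],[0.5,[0,0,1],[0,0,0]]])

```text
time_s: 21.9
ee_pos: [533.1, 86.1, 66.6]
ee_rot: [-180.0, 0.0, -134.4]
force: [-0.4, -0.1, 0.2]
gripper_width: 40.8
```

drive_tool(series=[[0.5,[0,0,-12],[0,0,0]],[0.5,[0,0,-35],[0,0,0]],[0.5,[0,0,-65],[0,0,0]],[0.5,[14,-5,-90],[0,0,0]],[0.5,[45,-16,-105],[0,0,0]]])

```text
time_s: 22.4
ee_pos: [514.8, 43.6, 174.5]
ee_rot: [-179.8, 0.3, -134.2]
force: [-1.1, -0.8, -0.5]
gripper_width: 45.9
```

drive_tool(series=[[0.5,[42,-15,-5],[0,0,0]],[0.5,[84,-30,-5],[0,0,0]],[0.5,[126,-45,-5],[0,0,0]],[0.5,[168,-60,-5],[0,0,0]],[0.5,[200,-72,-5],[0,0,0]]])

```text
time_s: 22.9
ee_pos: [423.4, -152.4, 177.5]
ee_rot: [-179.9, 0.0, -134.4]
force: [0.0, -0.5, 0.4]
gripper_width: 46.0
```

```bash
python3 snap.py top:top6 side:side6 && python3 -c "
from h import *
d=load('top6');zoom(d['image'][:,:,::-1].copy(),228,358,150,290,5,'z11')
d=load('side6');zoom(d['image'][:,:,::-1].copy(),230,300,200,280,8,'z12')"
```

```text
{'time_s': 23.0, 'qpos': [-21.34, 8.71, 108.34, -0.08, 62.87, 113.33], 'ee_pos': [423.16, -153.46, 177.47], 'ee_rot': [-179.91, -0.04, -134.64], 'force': [-0.06, 0.64, 0.93], 'gripper_width': 45.63}
```

View pics/z11.png

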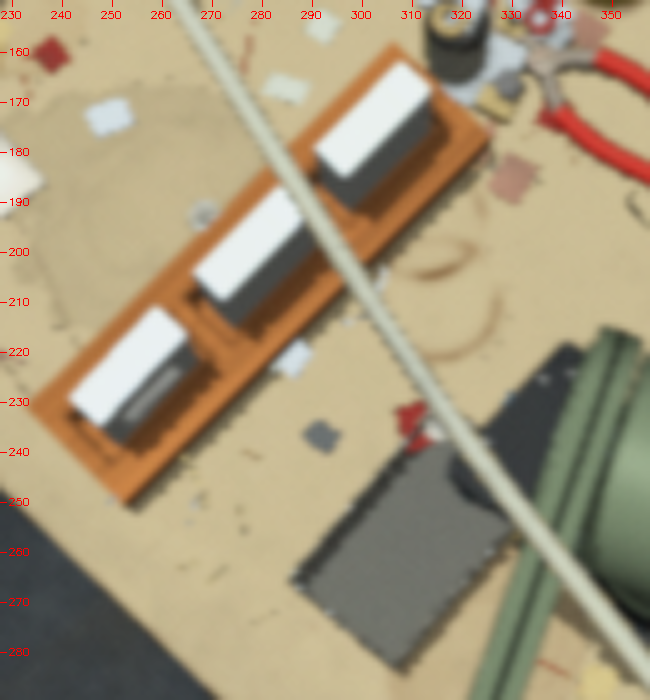

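View pics/z12.png

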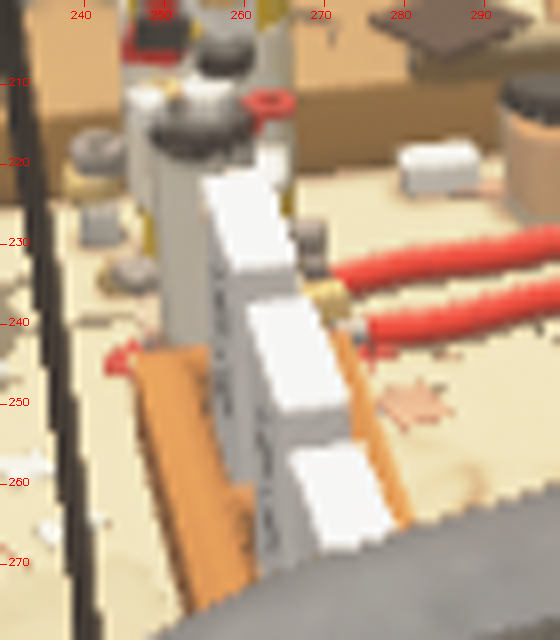

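drive_tool(series=[[0.5,[-35,12.5,0],[0,0,0]],[0.5,[-78,28,0],[0,0,0]],[0.5,[-121,43.5,0],[0,0,0]],[0.5,[-164,59,0],[0,0,0]],[0.5,[-205,74,0],[0,0,0]]])

```text
time_s: 23.5
ee_pos: [515.7, 50.7, 177.3]
ee_rot: [-180.0, 0.1, -134.3]
force: [1.3, 0.2, -0.1]
gripper_width: 45.5
```

drive_tool(series=[[0.5,[-28,10,0],[0,0,0]],[0.5,[-38,13.5,5],[0,0,0]],[0.5,[-40,14,22],[0,0,0]],[0.5,[-40,14,45],[0,0,0]],[0.5,[-40,14,68],[0,0,0]]])

```text
time_s: 24.0
ee_pos: [532.7, 86.3, 108.1]
ee_rot: [-180.0, 0.0, -134.3]
force: [0.0, -0.2, -0.2]
gripper_width: 45.5
```

drive_tool(series=[[0.5,[0,0,18],[0,0,0]],[0.5,[0,0,32],[0,0,0]],[0.5,[0,0,40],[0,0,0]],[0.5,[0,0,42],[0,0,0]],[0.5,[0,0,42],[0,0,0]]])

```text
time_s: 24.5
ee_pos: [533.0, 86.0, 66.7]
ee_rot: [-180.0, 0.0, -134.4]
force: [0.0, -0.1, 0.5]
gripper_width: 45.6
```

drive_tool(series=[[1,[0,0,0],[0,0,0]],[1,[0,0,0],[0,0,0]],[1,[0,0,0],[0,0,0]],[1,[0,0,0],[0,0,0]],[1,[0,0,0],[0,0,0]]])

```text
time_s: 25.0
ee_pos: [533.1, 86.1, 66.8]
ee_rot: [-180.0, 0.0, -134.4]
force: [0.4, -0.0, 2.1]
gripper_width: 20.0
```

drive_tool(series=[[1,[0,0,-8],[0,0,0]],[1,[0,0,-24],[0,0,0]],[1,[0,0,-44],[0,0,0]],[1,[0,0,-58],[0,0,0]],[1,[0,0,-66],[0,0,0]]])

```text
time_s: 25.5
ee_pos: [533.2, 86.2, 133.7]
ee_rot: [-179.9, 0.1, -134.4]
force: [0.7, 0.3, -3.1]
gripper_width: 19.8
```

```bash
python3 snap.py; python3 -c "
from mv import *
print(rel([532.8,86,132,-134.4],[453.7,-54.9,132,-132.7]))"
```

```text
{'time_s': 25.5, 'qpos': [7.96, 18.87, 101.23, -0.0, 59.82, 142.32], 'ee_pos': [533.24, 86.18, 133.7], 'ee_rot': [-179.94, 0.06, -134.36], 'force': [0.67, 0.32, -3.08], 'gripper_width': 19.76}
([156.0, -42.1, -0.0], [0.0, 0.0, -0.0297])
```

drive_tool(series=[[1,[15,-4,0],[0,0,0]],[1,[45,-12,0],[0,0,-0.01]],[1,[82,-22,0],[0,0,-0.02]],[1,[118,-32,0],[0,0,-0.03]],[1,[144,-39,0],[0,0,-0.03]]])

```text
time_s: 26.0
ee_pos: [456.9, -46.1, 131.3]
ee_rot: [179.9, -0.2, -132.7]
force: [0.5, 0.4, -3.0]
gripper_width: 19.9
```

drive_tool(series=[[1,[10,-2,0],[0,0,0]],[1,[12,-3,5],[0,0,0]],[1,[12,-3,20],[0,0,0]],[1,[12,-3,40],[0,0,0]],[1,[12,-3,55],[0,0,0]]])

```text
time_s: 26.5
ee_pos: [454.1, -54.2, 76.0]
ee_rot: [179.9, -0.0, -132.6]
force: [-0.3, -0.2, -2.4]
gripper_width: 19.6
```

drive_tool(series=[[1,[0,0,6],[0,0,0]],[1,[0,0,11],[0,0,0]],[1,[0,0,14],[0,0,0]],[1,[0,0,16],[0,0,0]],[1,[0,0,17],[0,0,0]]])

```text
time_s: 27.0
ee_pos: [454.5, -55.0, 60.7]
ee_rot: [-180.0, 0.0, -132.6]
force: [-1.0, -0.2, -1.4]
gripper_width: 19.9
```

drive_tool(series=[[1,[0,0,0.5],[0,0,0]],[1,[0,0,1],[0,0,0]],[1,[0,0,1.5],[0,0,0]],[1,[0,0,2],[0,0,0]],[1,[0,0,2],[0,0,0]]])

```text
time_s: 27.5
ee_pos: [454.3, -55.0, 58.8]
ee_rot: [-180.0, 0.0, -132.6]
force: [0.1, 0.6, 1.0]
gripper_width: 20.0
```

drive_tool(series=[[1,[0,0,0.3],[0,0,0]],[0.5,[0,0,0.3],[0,0,0]],[0.5,[0,0,0.3],[0,0,0]],[0.5,[0,0,0.3],[0,0,0]],[0.5,[0,0,0.3],[0,0,0]]])

```text
time_s: 28.0
ee_pos: [454.2, -55.0, 58.1]
ee_rot: [-180.0, -0.0, -132.6]
force: [-0.4, -0.1, 1.3]
gripper_width: 45.4
```

drive_tool(series=[[0.5,[0,0,-10],[0,0,0]],[0.5,[0,0,-28],[0,0,0]],[0.5,[0,0,-55],[0,0,0]],[0.5,[0,0,-85],[0,0,0]],[0.5,[0,0,-110],[0,0,0]]])

```text
time_s: 28.5
ee_pos: [454.5, -55.0, 170.4]
ee_rot: [-179.9, 0.1, -132.6]
force: [0.6, 0.1, 0.2]
gripper_width: 45.7
```

```bash
python3 snap.py; python3 -c "
from mv import *
print(rel([454,-55,168.5,-132.6],[370,-290,190,-132.6]))"
```

```text
{'time_s': 28.5, 'qpos': [-8.34, 9.76, 108.15, -0.01, 61.98, 124.3], 'ee_pos': [454.48, -55.03, 170.36], 'ee_rot': [-179.91, 0.05, -132.64], 'force': [0.62, 0.12, 0.2], 'gripper_width': 45.7}
([229.8, -97.2, -21.5], [0.0, 0.0, 0.0])
```

drive_tool(series=[[0.5,[30,-12,-6],[0,0,0]],[0.5,[70,-30,-12],[0,0,0]],[0.5,[110,-47,-18],[0,0,0]],[0.5,[150,-63,-20],[0,0,0]],[0.5,[190,-80,-20],[0,0,0]]])

```text
time_s: 29.0
ee_pos: [383.8, -250.5, 189.5]
ee_rot: [-179.9, 0.0, -132.6]
force: [1.1, 0.2, -0.1]
gripper_width: 45.7
```

drive_tool(series=[[0.5,[35,-15,0],[0,0,0]],[0.5,[65,-28,0],[0,0,0]],[0.5,[85,-36,0],[0,0,0]],[0.5,[95,-40,0],[0,0,0]],[0.5,[100,-42,0],[0,0,0]]])

```text
time_s: 29.5
ee_pos: [347.2, -351.5, 188.5]
ee_rot: [-180.0, 0.0, -132.7]
force: [0.0, 0.1, -0.2]
gripper_width: 45.8
```

```bash
python3 snap.py top:top7 side:side7 && python3 -c "
from h import *
d=load('top7');zoom(d['image'][:,:,::-1].copy(),190,430,140,310,3,'z13')
from fit import W
t=[453.7,-54.9,np.radians(-42.7)]
f=W(t,[(x,y,z) for z in(2,92) for x in(-30,30) for y in(-10,10)]);print(proj(d,f).round(1).tolist())" | tail -1
```

```text
{'time_s': 29.6, 'qpos': [-46.61, 12.11, 102.25, 0.02, 65.64, 86.04], 'ee_pos': [347.53, -350.76, 188.32], 'ee_rot': [-180.0, 0.02, -132.65], 'force': [1.04, -0.43, 0.26], 'gripper_width': 45.81}
[[307.3, 269.8], [301.4, 264.6], [322.9, 252.2], [317.0, 247.0], [307.0, 267.3], [300.7, 261.8], [323.6, 248.6], [317.4, 243.1]]
```

View pics/z13.png

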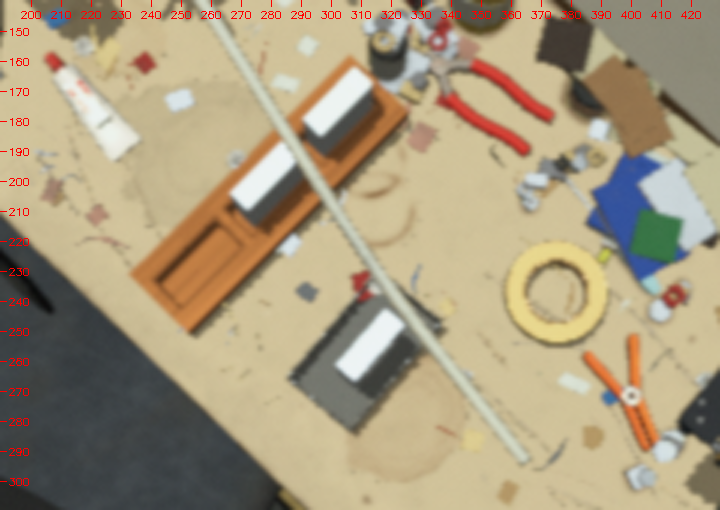

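View pics/side7.png

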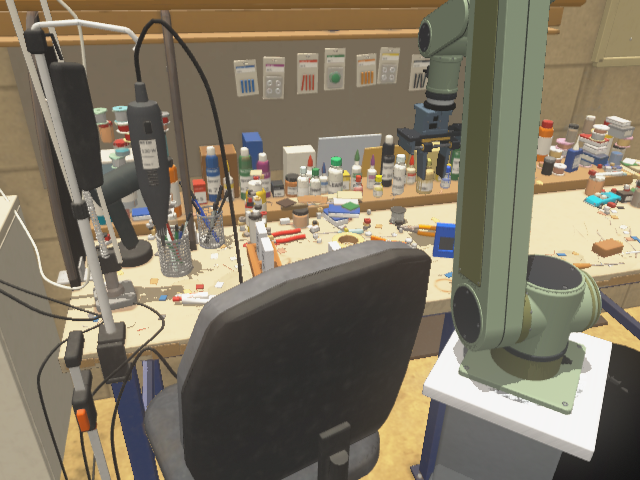

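```bash
python3 -c "
from workcell import env
print(env.job_done(), env.state()['time_s'])"
```

```text
the job is handed in; nothing more can be done
the job is handed in; nothing more can be done
```

I turned all three plates round and put each one back down in its slot. I then took out the pocketed plate, stood it upright in the grey tray and let go. The job was handed in at about 29.6 s, inside the 69 s limit.

- **Which plate:** the side camera showed the pocket in the plate from the slot nearest the chair. The middle plate's back looked plain in the side camera. The far plate's back was not viewed straight on and was taken as plain by elimination; the top picture showed no pocket floor there.
- **After turning:** the top picture showed all three plates seated and reversed, with the pocket floor visible only in the slot nearest the chair. The side picture showed screw heads on the rear of the other two.
- **At the end:** the top picture shows the pocketed plate upright near the tray's centre, its top within about 1 px of where I predicted. The two plain plates are still reversed in the rack. The tape roll, clamp, pliers and glue tube look unmoved by eye in the top picture, and the arm is clear with nothing in the gripper.
- **Departure from plan:** the first plate met the slot floor with about 43 N at the wrist, a firmer landing than I meant. That was the plate on the slot floor and below the 120 N wrist limit. I lowered the later ones more slowly.

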